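# Roll the specimen jar to the label reader

### The arm

A 7-joint arm with a two-finger parallel gripper is mounted at the origin on the work surface. World frame = base frame: x ahead of the robot, y to its left, z up, the work surface at z = 0. Lengths are in m, angles in degrees, forces in N, time in s.
With the tool pointing down it reaches from about 0.425 to 0.875 m from the base axis. Payload 4.7 kg.
Tool frame: the origin (TCP) lies at the very end of the fingers, on their centre line; the grasp point (between the pads) lies 19 mm behind it; z points along the fingers, y is the line along which they close (so a half turn about z gives the same grasp; the last joint's range is limited). The gripper opens to 87 mm and grips with 3 to 60 N. Pads are 19 mm wide; open, the fingers measure 117 mm over their backs; the gripper's body (75 mm by 190 mm) begins 51 mm behind the grasp point.
Start: joints at [-63.764, 18.392, -4.016, 83.108, 1.295, 78.541, -3.26], TCP at [0.279, 0.587, 0.223] pointing down, gripper open.
Joint ranges: [-163.93, 163.93], [-17.29, 119.83], [-79.2, 71.16], [3.27, 140.29], [-89.18, 269.18], [5.43, 117.66], [-154.24, 154.24]. Speed limits (degrees/s): [147.25, 147.25, 180, 180, 180, 180, 180].

### API

Orientations are given as [roll, pitch, yaw] about the fixed x, y, z axes, in that order (R = Rz(yaw) Ry(pitch) Rx(roll)).
In Python, from cell import get_obs, read_camera, sign_off, silhouettes gives the robot as it stands.
- The arm moves only by the tool play_rows, never from a script. Its argument "steps" is a list that holds one entry, the list of rows, each a list of 7 numbers: the shift along the tool's x, y, z in m, then the turn, a rotation vector about the tool's x, y, z in rad, then the finger opening in m, from 0 to 0.087. A call has 1 to 12 rows; each row shifts and turns the commanded pose from where the row before left it, along the tool's axes as they then stand; what a row does not reach is not made up. A row lasts 1/10 s, in which the tool goes at most 50 mm and 8.59 degrees, less where a joint would pass 70% of its speed; a pose out of reach is approached as far as the arm can. A call is refused whole if a number of a shift passes 0.05 or a number of a turn 0.15, either way. A call with a gripper value outside its range is refused whole. The fingers move at their own pace and stop on an object; "force" is the grip in N (left out, the last holds). Time passes only in rows, so rows that do not move let the fingers close. It gives the time, the measured TCP pose, the force, the opening and the grip force at its end, in the units of the state.
- get_obs(): the state, without advancing time (a new reading comes with each control period).
- read_camera(name): name is "side" or "top"; returns a dict with "frame" (420x560x3 uint8, red, green, blue), "intrinsics" (3x3 intrinsics, pixels), "k1" (the pictures are not rectified: a ray, as slopes to the right and down, at radius r is drawn at 1 + k1 r^2 times it, then the intrinsics apply), "view" (4x4, takes a point from world to camera coordinates). Camera axes: x right, y up, looking along -z (the intrinsics and any distortion apply to the point x, -y, -z); pixel columns grow to the right and rows downward; lengths in m; the calibration is good to about 2 mm. A picture is of the moment at which its call begins. There is no depth.
- sign_off(): hands the job in; it is judged then, once.
Trained networks look in the newest picture that a camera, given by its name, has taken for a name from the list of things; names that differ only in an ending like _2 or _b are one class to them, and where a whole thing is asked for, a point or a joint stands for the part that bears it (a point fixed in the world has none). Each returns a list of dicts, best first, with "p" (0 to 1); they miss things now and then, are a little off and sometimes report something else, mostly with a low value. They report only what shows in the picture. A call takes as long as a camera call. They do not tell look-alikes from the thing itself.
- silhouettes(camera, name): "pixels" (420x560 bool, what is visible of it) and "extent" ([left, top, right, bottom] in pixels, round what is visible of it).
The state is a dict: "time_s": time; "qpos": joint angles; "joint_velocities": joint speeds; "effort": joint torques, N m; "tool_pos": TCP position; "tool_rot": TCP orientation; "force": force on the tool from outside, world axes, zero at the start; "wrist_torque": the same for the moment, N m; "grip_width": finger opening in m; "grasp_force": force on a finger pad.
Only numpy, scipy, OpenCV 4.12 (cv2) and the standard library are available. Lean on these libraries where they do the work, as an engineer would, in place of code of your own. Each camera call takes 0.05 s, during which the arm holds its last target. There are 200 camera calls.

### The job

Mix the specimen in the big white jar that lies on its side by rolling it slowly along the bench mat, with the fingertips on top of it, until it rests centred on the white strip in front of the label reader, and then take the hand away. Do not lift, carry or stand up the jar, touch only its upper half, and leave the cup, the reagent bottle and the tube rack where they are.

Things in the scene. Friction and masses are not known exactly. Their poses are not given: they have to be found in the camera images.
- jar: White jar on its side on the mat, a plain cylinder 90 mm in diameter, 120 mm long with its ribbed lid, two dark blue rings, 0.25-0.5 kg, free to roll. Origin: middle of its axis, 45 mm above the mat; x along the axis to the lid, level, pointing away from the robot (within 20 deg of world x); y, z turn as it rolls. Starts 115-185 mm left or right of the strip. Its top is 93 mm above the table.
- station: Label reader with its strip, fixed on the mat. Origin: middle of the strip, on the mat surface, 3 mm above the table. The flat white strip runs 170 mm along x, is 30 mm wide in y, no height. x points away from the robot (within 17 deg of world x). The reader, a white box 76 mm wide, 62 mm high, has its window at x = +98 mm, facing the strip. Centred jar: x = y = 0, z = 45 mm here.
- mat: Dark rubber mat, fixed, 200 (x) by 420 (y) mm, 3 mm thick; origin: centre of underside. The jar rolls along its y (about world y). Mat and fingertips grip the jar: a fingertip resting on its topmost line and moved level carries the top along, the jar goes half as far; lift and stroke again. A push on the flank can make it skid. Pushed at 50 mm/s it stops within about 5 mm, at 100 mm/s in 20 mm.
- cup: Bystander: upright white lidded specimen cup, 66 mm in diameter, 70 mm high, loose; origin at the centre of its base. Leave alone.
- reagent: Bystander: upright amber reagent bottle, 52 mm in diameter, 105 mm high, loose; origin at the centre of its base. Leave alone.
- rack: Bystander: grey tube rack 70 x 130 mm with eight capped tubes, 85 mm high over all, loose; origin at the centre of its base. Leave alone.
Mind the look-alikes: they are no part of the job. Leave any yellow look-alike of the jar alone.

How it is judged (in metres and radians):
On the way:
1. the jar has rolled (not just skidded) by at least 60 degrees about its axis while lying (angle between jar's own z axis and vertical above 1.05 rad and angle between jar's own x axis and vertical between 1.4 and 1.74 rad).
At the end, for the whole second after the job is handed in: The jar lies still on the mat with its middle within 12 mm of the strip's middle across the strip and within 30 mm along it, its axis within 0.2 rad of the strip's direction; cup, bottle and rack within 30 mm of where they were (y of jar in the frame of station between -0.012 and 0.012 m and x of jar in the frame of station between -0.03 and 0.03 m and z of jar in the frame of station between 0.04 and 0.05 m and angle between the x axis of jar and the x axis of station, either way round below 0.2 rad and linear speed of jar below 0.01 m/s and angular speed of jar below 0.2 rad/s and distance of each of cup, reagent, rack from where it was at the start of the episode below 0.03 m); the robot touches nothing.
It fails at once if the jar was lifted (more than 12 mm) or stood up (height (world z) of jar above 0.06 m or angle between jar's own x axis and vertical below 1.2 rad or angle between jar's own x axis and vertical above 1.94 rad).
It fails at once if a finger touched the jar's lower half (contact force between the fingers and jar above 0.3 N and height (world z) of the grasp point below 0.06 m).
It fails at once if the jar was sent off fast (over 0.3 m/s) (linear speed of jar above 0.3 m/s).
It fails at once if the cup, bottle or rack was displaced by more than 30 mm or knocked over (distance of any of cup, reagent, rack from where it was at the start of the episode above 0.03 m or angle between any of cup, reagent, rack's own z axis and vertical above 0.5 rad).
It also fails if it takes over 58 s, if anything falls off the work surface, if the arm or the gripper's body presses on something with over 40 N, if the wrist force passes 120 N, or if a joint passes its speed limit or range.

## Working session

There is one attempt and no reset: what is moved stays moved. The work goes in short steps, Python scripts to look and compute and a tool call to move; the robot and the scene stay as the last step left them, time stands still between calls to the robot, and variables do not carry over. Pictures are saved under pics/ and viewed, at most 10 in all, crops included, and the job is handed in when it is done.

Besides the shell and the picture viewer there is one more tool, called after ">>>" as name(argument=value, ...), one argument or row to a line, values as JSON. play_rows: Moves the arm, as the interface text tells. Its arguments: {"type":"object","properties":{"steps":{"type":"array","items":{"type":"array","items":{"type":"array","items":{"type":"number"}}}},"force":{"type":"number"}},"required":["steps"]}

```bash
mkdir -p pics
cat > h.py <<'E'
import numpy as np, cv2
from cell import *
def ray(c,u,v):
    K=c["intrinsics"];a=np.array([(u-K[0][2])/K[0][0],(v-K[1][2])/K[1][1]]);d=a.copy()
    for _ in range(20): d=a/(1+c["k1"]*(d@d))
    V=np.array(c["view"]);R=V[:3,:3];o=-R.T@V[:3,3]
    return o,R.T@np.array([d[0],-d[1],-1])
def onz(c,u,v,z):
    o,r=ray(c,u,v);return o+r*(z-o[2])/r[2]
def proj(c,p):
    V=np.array(c["view"]);q=V[:3,:3]@np.array(p)+V[:3,3];d=np.array([q[0],-q[1]])/-q[2]
    d=d*(1+c["k1"]*(d@d));K=c["intrinsics"];return np.array([K[0][0]*d[0]+K[0][2],K[1][1]*d[1]+K[1][2]])
E
python3 - <<'E'
from h import *
for n in("top","side"):
    c=read_camera(n);cv2.imwrite(f"pics/{n}0.png",c["frame"][:,:,::-1])
    V=np.array(c["view"]);print(n,-V[:3,:3].T@V[:3,3],V[:3,:3].round(2).tolist(),c["k1"])
    for k in("jar","station","mat","cup"):
        print(k,[(round(s["p"],2),s["extent"]) for s in silhouettes(n,k)])
s=get_obs();print(s["time_s"],s["tool_pos"],s["tool_rot"])
E
```

```text
top [0.35692368 0.00997987 1.31784907] [[0.02, -1.0, 0.02], [0.99, 0.02, 0.13], [-0.13, 0.02, 0.99]] -0.08189040173104277
jar [(0.69, [383.6, 142.5, 438.4, 193.0]), (0.62, [288.8, 181.0, 327.8, 229.3]), (0.61, [222.0, 143.9, 261.2, 246.3])]
station [(0.58, [223.6, 145.8, 257.4, 245.5])]
mat [(0.87, [196.5, 161.6, 365.4, 260.1])]
cup [(0.77, [394.4, 213.2, 428.8, 244.1])]
side [-0.00693628 -0.81898037  0.67928598] [[0.85, -0.53, 0.02], [0.27, 0.46, 0.84], [-0.46, -0.71, 0.54]] -0.06415056632572566
jar [(0.92, [367.3, 258.0, 428.1, 297.8]), (0.88, [269.7, 211.9, 326.7, 252.4])]
station [(0.94, [241.1, 187.6, 305.9, 236.5])]
mat [(0.92, [216.9, 200.1, 358.5, 288.4])]
cup [(0.8, [332.1, 283.3, 362.1, 321.9])]
0.5 [0.27911724 0.58702395 0.2225405 ] [1.79999264e+02 1.93107167e-03 1.54573657e+02]
```

Run:
```python
import cv2
a=cv2.imread("pics/top0.png")[120:280,170:450];b=cv2.imread("pics/side0.png")[170:340,190:450]
cv2.imwrite("pics/topc.png",cv2.resize(a,None,fx=2.8,fy=2.8,interpolation=3))
cv2.imwrite("pics/sidec.png",cv2.resize(b,None,fx=3,fy=3,interpolation=3))
```

```text
(no output)
```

View pics/topc.png

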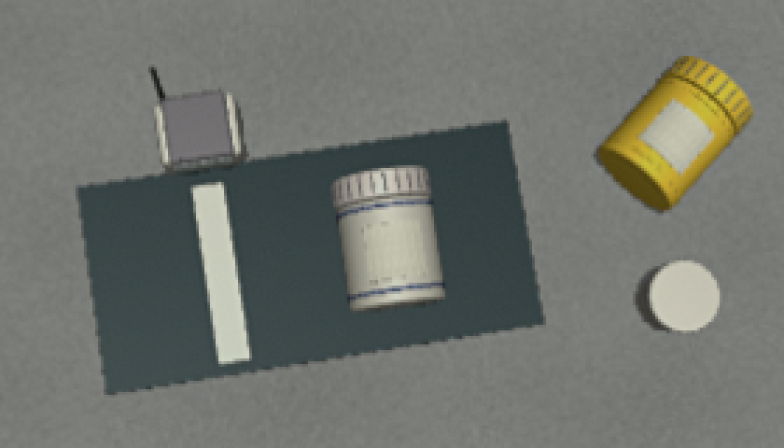

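View pics/sidec.png

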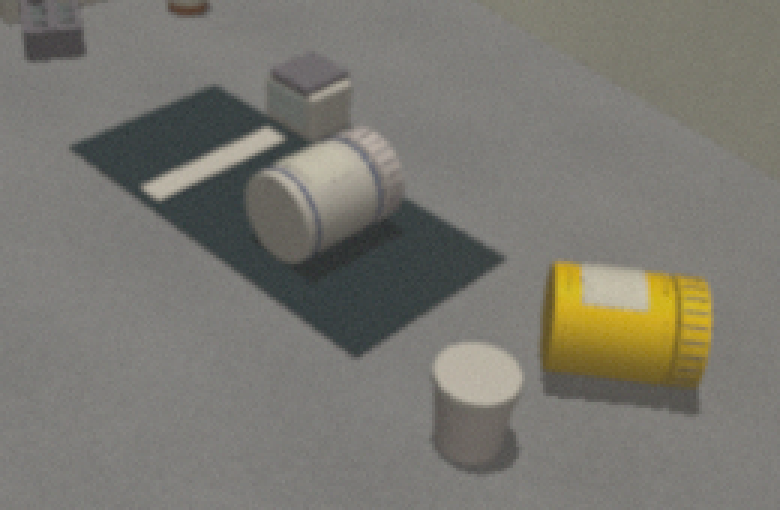

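The white jar with blue rings is at full top px (309,205), on the mat and right of the strip (towards −y). The yellow look-alike at (411,168) is off the mat, and the white disc at (414,225) is the cup. The strip runs from (244,185) to (253,249). The white one is the only match for "big white, dark blue rings, on its side", and the enlarged crop confirms it.

```bash
cat >> h.py <<'E'
from scipy.optimize import minimize
def cyl(p,z0=.048,r=.045,L=.12):
    x,y,a=p;t=np.linspace(0,2*np.pi,40);P=[]
    for s in(-L/2,L/2):
        for k in t: P.append([x+s*np.cos(a)-r*np.cos(k)*np.sin(a),y+s*np.sin(a)+r*np.cos(k)*np.cos(a),z0+r*np.sin(k)])
    return P
def jarfit(views,p0):
    # views: list of (camera dict, bool mask); compare in 4x upsampled masks
    M=[(c,cv2.resize(m.astype(np.float32),None,fx=4,fy=4,interpolation=cv2.INTER_LINEAR)>.5) for c,m in views]
    def cost(q):
        p=[p0[0]+q[0]/100,p0[1]+q[1]/100,p0[2]+q[2]/10];s=0
        for c,m in M:
            h=cv2.convexHull(np.array([proj(c,P)*4+1.5 for P in cyl(p)],np.float32))
            g=np.zeros(m.shape,np.uint8);cv2.fillConvexPoly(g,np.round(h*16).astype(np.int32),1,shift=4)
            s+=1-(m&(g>0)).sum()/(m|(g>0)).sum()
        return s
    r=minimize(cost,[0,0,0],method="Nelder-Mead",options=dict(initial_simplex=[[0,0,0],[2,0,0],[0,2,0],[0,0,2]],xatol=.01,fatol=1e-4))
    return [p0[0]+r.x[0]/100,p0[1]+r.x[1]/100,p0[2]+r.x[2]/10],r.fun
def best(n,u,v):
    c=read_camera(n)
    for s in silhouettes(n,"jar"):
        e=s["extent"]
        if abs((e[0]+e[2])/2-u)<14 and abs((e[1]+e[3])/2-v)<14: return c,s["pixels"]
E
python3 - <<'E'
from h import *
T=best("top",308,205);S=best("side",298,232)
c=T[0];g=c["frame"].min(2)
w=np.zeros_like(g);w[186:249,236:262]=(g[186:249,236:262]>120)
n,l,st,ce=cv2.connectedComponentsWithStats(w);i=1+np.argmax(st[1:,4]);print("strip blob",st[i])
q=cv2.boxPoints(cv2.minAreaRect(np.argwhere(l==i)[:,::-1].astype(np.float32)))
Q=np.array([onz(c,*p,.003) for p in q]);print(Q.round(4))
ys,xs=np.where(l==i);PP=np.array([onz(c,a,b,.003)[:2] for a,b in zip(xs,ys)])
m=PP.mean(0);e=np.linalg.svd(PP-m,full_matrices=False)[2][0];e*=np.sign(e[0])
print("strip mid",m,"yaw",np.degrees(np.arctan2(e[1],e[0])),"len",np.ptp((PP-m)@e),np.ptp((PP-m)@[-e[1],e[0]]))
mm=max(silhouettes("top","mat"),key=lambda s:s["p"])["pixels"]
q=cv2.boxPoints(cv2.minAreaRect(np.argwhere(mm)[:,::-1].astype(np.float32)));print("mat",[onz(c,*p,.003)[:2].round(3).tolist() for p in q])
p0=list(onz(c,309,205,.048)[:2])+[0.1];print(p0)
for V in([T],[S],[T,S]):
    p,f=jarfit(V,p0);print("jar",np.round(p,4),np.degrees(p[2]),f)
    d=np.array(p[:2])-m;print(" in station",d@e,d@[-e[1],e[0]])
print(get_obs()["time_s"])
E
```

```text
strip blob [239 186  20  63 735]
[[0.5693 0.0845 0.003 ]
 [0.5747 0.0538 0.003 ]
 [0.4063 0.0241 0.003 ]
 [0.401  0.0543 0.003 ]]
strip mid [0.48712106 0.05403543] yaw 10.223060097866915 len 0.17111389774079921 0.031085599374802778
mat [[0.567, 0.198], [0.645, -0.227], [0.443, -0.258], [0.369, 0.159]]
[np.float64(0.5167390559146708), np.float64(-0.10271418019783979), 0.1]
jar [ 0.5163 -0.1007  0.1527] 8.7485305350095 0.03812358784922709
 in station 0.0012777746308563387 -0.15741390680655476
jar [ 0.5206 -0.0993  0.1419] 8.12746142564872 0.031898408858989424
 in station 0.0057302907578863785 -0.15685574180034687
jar [ 0.5172 -0.1003  0.1475] 8.448627398621314 0.08962346667442467
 in station 0.0022506027972272065 -0.15727541606169854
0.75
```

>>> play_rows(
  steps=[
    [[0, 0, 0, 0, 0, 0.14, 0.04], [0, 0, 0, 0, 0, 0.14, 0.04], [0, 0, 0, 0, 0, 0.14, 0.04], [0, 0, 0, 0, 0, 0.14, 0.04], [0, 0, 0, 0, 0, 0.14, 0.04], [0, 0, 0, 0, 0, 0.14, 0.04], [0, 0, 0, 0, 0, 0.14, 0.04], [-0.02, 0.01, 0, 0, 0, 0, 0.04], [-0.035, 0.01, 0, 0, 0, 0, 0.04], [-0.035, 0.01, 0, 0, 0, 0, 0.04], [-0.035, 0.01, 0, 0, 0, 0, 0.04], [-0.035, 0.01, 0, 0, 0, 0, 0.04]],
  ],
)

```text
time_s: 1.95
tool_pos: [0.3525, 0.4348, 0.2227]
tool_rot: [180.0, -0.0, 98.4]
force: [-0.3, -0.7, -0.5]
grip_width: 0.0401
grasp_force: 0.0
```

>>> play_rows(
  steps=[
    [[-0.045, 0.01, 0, 0, 0, 0, 0.04], [-0.045, 0.01, 0, 0, 0, 0, 0.04], [-0.045, 0.01, 0, 0, 0, 0, 0.04], [-0.045, 0.01, 0, 0, 0, 0, 0.04], [-0.045, 0.01, 0, 0, 0, 0, 0.04], [-0.045, 0.01, 0, 0, 0, 0, 0.04], [-0.045, 0.01, 0, 0, 0, 0, 0.04], [-0.045, 0.01, 0, 0, 0, 0, 0.04], [-0.045, 0.004, 0, 0, 0, 0, 0.04], [-0.045, 0, 0, 0, 0, 0, 0.04], [-0.045, 0, 0, 0, 0, 0, 0.04], [-0.04, 0, 0, 0, 0, 0, 0.04]],
  ],
)

```text
time_s: 3.15
tool_pos: [0.5135, -0.0833, 0.223]
tool_rot: [179.9, -0.0, 98.4]
force: [0.4, 0.6, 0.0]
grip_width: 0.0397
grasp_force: 0.0
```

>>> play_rows(
  steps=[
    [[-0.015, 0.001, 0.02, 0, 0, 0, 0.04], [-0.015, 0, 0.025, 0, 0, 0, 0.04], [0, 0, 0.03, 0, 0, 0, 0.04], [0, 0, 0.025, 0, 0, 0, 0.04], [0, 0, 0.015, 0, 0, 0, 0.04], [0, 0, 0.006, 0, 0, 0, 0.04], [0, 0, 0, 0, 0, 0, 0.04], [0, 0, 0, 0, 0, 0, 0.04]],
  ],
)

```text
time_s: 3.95
tool_pos: [0.5198, -0.1104, 0.1027]
tool_rot: [179.9, 0.0, 98.4]
force: [0.2, -0.2, -0.2]
grip_width: 0.0399
grasp_force: 0.0
```

>>> play_rows(
  steps=[
    [[0, 0, 0.004, 0, 0, 0, 0.04], [0, 0, 0.004, 0, 0, 0, 0.04], [0, 0, 0.002, 0, 0, 0, 0.04], [0, 0, 0, 0, 0, 0, 0.04]],
  ],
)

```text
time_s: 4.35
tool_pos: [0.5197, -0.1111, 0.0931]
tool_rot: [179.9, 0.0, 98.4]
force: [-2.4, -1.2, 9.2]
grip_width: 0.0402
grasp_force: 4.4
```

>>> play_rows(
  steps=[
    [[0.003, 0, 0, 0, 0, 0, 0.04], [0.006, 0, 0, 0, 0, 0, 0.04], [0.006, 0, 0, 0, 0, 0, 0.04], [0.006, 0, 0, 0, 0, 0, 0.04], [0.006, 0, 0, 0, 0, 0, 0.04], [0.006, 0, 0, 0, 0, 0, 0.04], [0.006, 0, 0, 0, 0, 0, 0.04], [0.004, 0, 0, 0, 0, 0, 0.04], [0.002, 0, 0, 0, 0, 0, 0.04], [0, 0, 0, 0, 0, 0, 0.04]],
  ],
)

```text
time_s: 5.35
tool_pos: [0.5127, -0.0656, 0.093]
tool_rot: [179.9, -0.0, 98.5]
force: [-2.9, -0.3, 9.6]
grip_width: 0.0398
grasp_force: 4.9
```

```bash
cat > look.py <<'E'
from h import *
import sys
m=np.array([.4875,.0541]);a=np.radians(10.2);e=np.array([np.cos(a),np.sin(a)])
p=[float(sys.argv[1]),float(sys.argv[2]),.148]
for n in("top","side"):
    c=read_camera(n);cv2.imwrite(f"pics/{n}_l.png",c["frame"][:,:,::-1]);u=proj(c,[p[0],p[1],.048])
    S=[s for s in silhouettes(n,"jar") if np.hypot((s["extent"][0]+s["extent"][2])/2-u[0],(s["extent"][1]+s["extent"][3])/2-u[1])<20]
    if not S: print(n,"none");continue
    q,f=jarfit([(c,S[0]["pixels"])],p);d=np.array(q[:2])-m
    print(n,np.round(q,4),round(np.degrees(q[2]),1),"fit",round(f,3),"station",(d@e).round(4),(d@[-e[1],e[0]]).round(4))
o=get_obs();print(o["time_s"],o["tool_pos"],o["force"])
E
python3 look.py .5137 -.077
```

```text
top none
side [ 0.5172 -0.0775  0.1537] 8.8 fit 0.069 station 0.0059 -0.1348
5.55 [ 0.51273237 -0.06606328  0.09303253] [-3.04042185  0.42639434  9.09624264]
```

>>> play_rows(
  steps=[
    [[0, 0, -0.006, 0, 0, 0, 0.04], [0, 0, -0.006, 0, 0, 0, 0.04], [-0.013, 0, 0, 0, 0, 0, 0.04], [-0.013, 0, 0, 0, 0, 0, 0.04], [0, 0, 0, 0, 0, 0, 0.04], [0, 0, 0.006, 0, 0, 0, 0.04], [0, 0, 0.004, 0, 0, 0, 0.04], [0, 0, 0.002, 0, 0, 0, 0.04], [0, 0, 0, 0, 0, 0, 0.04]],
  ],
)

```text
time_s: 6.45
tool_pos: [0.5162, -0.0918, 0.0927]
tool_rot: [-180.0, 0.0, 98.4]
force: [-3.9, -1.7, 10.7]
grip_width: 0.0399
grasp_force: 5.7
```

>>> play_rows(
  steps=[
    [[0.003, 0, 0, 0, 0, 0, 0.04], [0.005, 0, 0, 0, 0, 0, 0.04], [0.006, 0, 0, 0, 0, 0, 0.04], [0.006, 0, 0, 0, 0, 0, 0.04], [0.006, 0, 0, 0, 0, 0, 0.04], [0.006, 0, 0, 0, 0, 0, 0.04], [0.006, 0, 0, 0, 0, 0, 0.04], [0.006, 0, 0, 0, 0, 0, 0.04], [0.006, 0, 0, 0, 0, 0, 0.04], [0.005, 0, 0, 0, 0, 0, 0.04], [0.003, 0, 0, 0, 0, 0, 0.04], [0, 0, 0, 0, 0, 0, 0.04]],
  ],
)

```text
time_s: 7.65
tool_pos: [0.5071, -0.0327, 0.0924]
tool_rot: [-179.9, -0.1, 98.5]
force: [-4.1, 0.2, 12.2]
grip_width: 0.0398
grasp_force: 5.5
```

```bash
python3 look.py .5125 -.049
```

```text
top [0.4581 0.1166 0.2326] 13.3 fit 0.75 station -0.0178 0.0667
side [ 0.5127 -0.0468  0.1502] 8.6 fit 0.059 station 0.0069 -0.1037
7.85 [ 0.50720224 -0.03325823  0.09246015] [-3.91095197  0.92147949 10.42747411]
```

>>> play_rows(
  steps=[
    [[0, 0, -0.006, 0, 0, 0, 0.04], [0, 0, -0.006, 0, 0, 0, 0.04], [-0.014, 0, 0, 0, 0, 0, 0.04], [-0.014, 0, 0, 0, 0, 0, 0.04], [0, 0, 0, 0, 0, 0, 0.04], [0, 0, 0.006, 0, 0, 0, 0.04], [0, 0, 0.004, 0, 0, 0, 0.04], [0, 0, 0.002, 0, 0, 0, 0.04], [0, 0, 0, 0, 0, 0, 0.04]],
  ],
)

```text
time_s: 8.75
tool_pos: [0.5118, -0.0618, 0.0928]
tool_rot: [-180.0, -0.0, 98.5]
force: [-4.7, -1.6, 13.1]
grip_width: 0.04
grasp_force: 6.4
```

>>> play_rows(
  steps=[
    [[0.003, 0, 0, 0, 0, 0, 0.04], [0.005, 0, 0, 0, 0, 0, 0.04], [0.006, 0, 0, 0, 0, 0, 0.04], [0.006, 0, 0, 0, 0, 0, 0.04], [0.006, 0, 0, 0, 0, 0, 0.04], [0.006, 0, 0, 0, 0, 0, 0.04], [0.006, 0, 0, 0, 0, 0, 0.04], [0.006, 0, 0, 0, 0, 0, 0.04], [0.006, 0, 0, 0, 0, 0, 0.04], [0.005, 0, 0, 0, 0, 0, 0.04], [0.003, 0, 0, 0, 0, 0, 0.04], [0, 0, 0, 0, 0, 0, 0.04]],
  ],
)

```text
time_s: 9.95
tool_pos: [0.5026, -0.0028, 0.0922]
tool_rot: [-179.9, -0.1, 98.5]
force: [-3.7, 0.4, 10.4]
grip_width: 0.0401
grasp_force: 5.0
```

>>> play_rows(
  steps=[
    [[0, 0, -0.006, 0, 0, 0, 0.04], [0, 0, -0.006, 0, 0, 0, 0.04], [-0.014, 0, 0, 0, 0, 0, 0.04], [-0.014, 0, 0, 0, 0, 0, 0.04], [0, 0, 0, 0, 0, 0, 0.04], [0, 0, 0, 0, 0, 0, 0.04]],
  ],
)

```text
time_s: 10.55
tool_pos: [0.5072, -0.0318, 0.1035]
tool_rot: [-180.0, -0.0, 98.4]
force: [0.9, -0.0, 0.0]
grip_width: 0.0403
grasp_force: 0.0
```

```bash
python3 look.py .508 -.017
```

```text
top none
side [ 0.5067 -0.0198  0.1178] 6.8 fit 0.065 station 0.0058 -0.0761
10.75 [ 0.50720882 -0.03130455  0.10348326] [0.64287661 0.10267667 0.53775734]
```

>>> play_rows(
  steps=[
    [[0, 0, 0.006, 0, 0, 0, 0.04], [0, 0, 0.004, 0, 0, 0, 0.04], [0, 0, 0.002, 0, 0, 0, 0.04], [0, 0, 0, 0, 0, 0, 0.04]],
  ],
)

```text
time_s: 11.15
tool_pos: [0.5074, -0.0328, 0.0928]
tool_rot: [-180.0, 0.0, 98.4]
force: [-4.2, -2.4, 12.2]
grip_width: 0.0398
grasp_force: 6.2
```

>>> play_rows(
  steps=[
    [[0.003, 0, 0, 0, 0, 0, 0.04], [0.005, 0, 0, 0, 0, 0, 0.04], [0.006, 0, 0, 0, 0, 0, 0.04], [0.006, 0, 0, 0, 0, 0, 0.04], [0.006, 0, 0, 0, 0, 0, 0.04], [0.006, 0, 0, 0, 0, 0, 0.04], [0.006, 0, 0, 0, 0, 0, 0.04], [0.006, 0, 0, 0, 0, 0, 0.04], [0.006, 0, 0, 0, 0, 0, 0.04], [0.005, 0, 0, 0, 0, 0, 0.04], [0.003, 0, 0, 0, 0, 0, 0.04], [0, 0, 0, 0, 0, 0, 0.04]],
  ],
)

```text
time_s: 12.35
tool_pos: [0.4984, 0.0261, 0.0923]
tool_rot: [-179.9, -0.1, 98.5]
force: [-4.5, 0.1, 9.8]
grip_width: 0.0398
grasp_force: 4.9
```

>>> play_rows(
  steps=[
    [[0, 0, -0.006, 0, 0, 0, 0.04], [0, 0, -0.006, 0, 0, 0, 0.04], [-0.014, 0, 0, 0, 0, 0, 0.04], [-0.014, 0, 0, 0, 0, 0, 0.04], [0, 0, 0, 0, 0, 0, 0.04], [0, 0, 0, 0, 0, 0, 0.04]],
  ],
)

```text
time_s: 12.95
tool_pos: [0.5029, -0.0023, 0.1036]
tool_rot: [180.0, -0.0, 98.4]
force: [-0.1, 0.5, -0.7]
grip_width: 0.04
grasp_force: 0.0
```

```bash
python3 look.py .503 .011
```

```text
top none
side [0.5026 0.01   0.084 ] 4.8 fit 0.053 station 0.007 -0.0461
13.15 [ 0.50279986 -0.00168833  0.10347385] [ 0.66664665  0.52916641 -0.62750501]
```

>>> play_rows(
  steps=[
    [[0, 0, 0.006, 0, 0, 0, 0.04], [0, 0, 0.004, 0, 0, 0, 0.04], [0, 0, 0.002, 0, 0, 0, 0.04], [0, 0, 0, 0, 0, 0, 0.04]],
  ],
)

```text
time_s: 13.55
tool_pos: [0.503, -0.0029, 0.0929]
tool_rot: [-180.0, -0.0, 98.4]
force: [-4.9, -0.9, 13.0]
grip_width: 0.0399
grasp_force: 6.6
```

>>> play_rows(
  steps=[
    [[0.003, 0, 0, 0, 0, -0.012, 0.04], [0.005, 0, 0, 0, 0, -0.012, 0.04], [0.006, 0, 0, 0, 0, -0.012, 0.04], [0.006, 0, 0, 0, 0, -0.012, 0.04], [0.006, 0, 0, 0, 0, -0.012, 0.04], [0.006, 0, 0, 0, 0, -0.012, 0.04], [0.006, 0, 0, 0, 0, -0.012, 0.04], [0.006, 0, 0, 0, 0, -0.012, 0.04], [0.006, 0, 0, 0, 0, -0.012, 0.04], [0.005, 0, 0, 0, 0, -0.012, 0.04], [0.003, 0, 0, 0, 0, 0, 0.04], [0, 0, 0, 0, 0, 0, 0.04]],
  ],
)

```text
time_s: 14.75
tool_pos: [0.4927, 0.0552, 0.0925]
tool_rot: [179.8, -0.0, 105.3]
force: [2.2, 1.6, 6.0]
grip_width: 0.04
grasp_force: 2.9
```

>>> play_rows(
  steps=[
    [[0, 0, -0.006, 0, 0, 0, 0.04], [0, 0, -0.006, 0, 0, 0, 0.04], [0, 0, -0.03, 0, 0, 0, 0.04], [0, 0, -0.05, 0, 0, 0, 0.04], [-0.05, 0, -0.05, 0, 0, 0, 0.04], [-0.05, 0, 0, 0, 0, 0, 0.04], [-0.05, 0, 0, 0, 0, 0, 0.04], [-0.04, 0, 0, 0, 0, 0, 0.04], [0, 0, 0, 0, 0, 0, 0.04], [0, 0, 0, 0, 0, 0, 0.04]],
  ],
)

```text
time_s: 15.75
tool_pos: [0.5363, -0.116, 0.2184]
tool_rot: [-179.9, -0.0, 105.1]
force: [-0.6, -0.1, -0.2]
grip_width: 0.0398
grasp_force: 0.0
```

```bash
python3 look.py .498 .04
python3 - <<'E'
import cv2
a=cv2.imread("pics/top_l.png")[120:280,170:450]
cv2.imwrite("pics/topd.png",cv2.resize(a,None,fx=2.8,fy=2.8,interpolation=3))
E
```

```text
top [0.4948 0.0353 0.1784] 10.2 fit 0.033 station 0.0039 -0.0198
side [0.4993 0.0369 0.1547] 8.9 fit 0.035 station 0.0086 -0.019
15.95 [ 0.5369806  -0.11309255  0.21861925] [ 0.77422206 -0.46894933 -1.04157824]
```

View pics/topd.png

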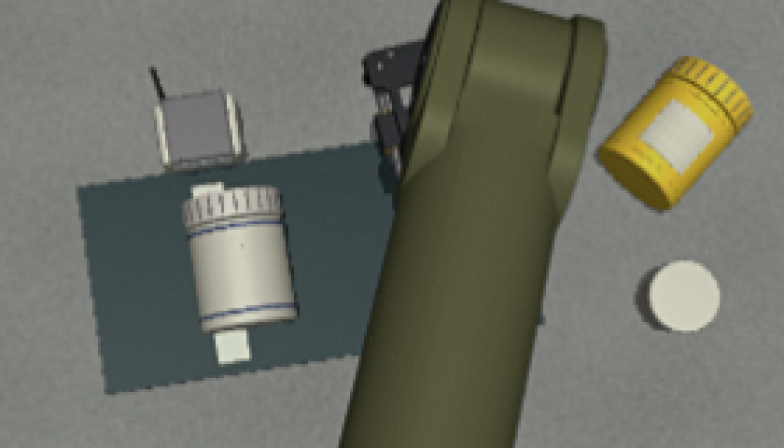

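The white jar has rolled to crop px (241,258), full (256,212). It now lies over the strip (ends at crop (208,190) and (233,347)), parallel to it and about 19 mm short. Bystanders haven't moved.

>>> play_rows(
  steps=[
    [[0, 0, 0, 0, 0, 0.05, 0.04], [0, 0, 0, 0, 0, 0.048, 0.04], [0.03, -0.005, 0, 0, 0, 0, 0.04], [0.04, -0.005, 0.015, 0, 0, 0, 0.04], [0.04, -0.005, 0.02, 0, 0, 0, 0.04], [0.0337, -0.0015, 0.02, 0, 0, 0, 0.04], [0, 0, 0.03, 0, 0, 0, 0.04], [0, 0, 0.02, 0, 0, 0, 0.04], [0, 0, 0.01, 0, 0, 0, 0.04], [0, 0, 0, 0, 0, 0, 0.04], [0, 0, 0, 0, 0, 0, 0.04]],
  ],
)

```text
time_s: 17.05
tool_pos: [0.4974, 0.0242, 0.1047]
tool_rot: [179.9, -0.0, 99.7]
force: [0.1, 0.4, 0.1]
grip_width: 0.04
grasp_force: 0.0
```

>>> play_rows(
  steps=[
    [[0, 0, 0.006, 0, 0, 0, 0.04], [0, 0, 0.004, 0, 0, 0, 0.04], [0, 0, 0.002, 0, 0, 0, 0.04], [0, 0, 0, 0, 0, 0, 0.04]],
  ],
)

```text
time_s: 17.45
tool_pos: [0.4973, 0.0237, 0.093]
tool_rot: [180.0, -0.0, 99.7]
force: [-1.9, -0.1, 6.5]
grip_width: 0.0399
grasp_force: 3.3
```

>>> play_rows(
  steps=[
    [[0.003, 0, 0, 0, 0, -0.005, 0.04], [0.004, 0, 0, 0, 0, -0.005, 0.04], [0.005, 0, 0, 0, 0, -0.005, 0.04], [0.005, 0, 0, 0, 0, -0.005, 0.04], [0.005, 0, 0, 0, 0, -0.005, 0.04], [0.005, 0, 0, 0, 0, -0.005, 0.04], [0.005, 0, 0, 0, 0, -0.005, 0.04], [0.004, 0, 0, 0, 0, -0.005, 0.04], [0.002, 0, 0, 0, 0, 0, 0.04], [0.001, 0, 0, 0, 0, 0, 0.04], [0, 0, 0, 0, 0, 0, 0.04]],
  ],
)

```text
time_s: 18.55
tool_pos: [0.4906, 0.0626, 0.0933]
tool_rot: [179.9, -0.0, 102.0]
force: [-1.1, -0.2, 6.8]
grip_width: 0.0401
grasp_force: 3.5
```

>>> play_rows(
  steps=[
    [[0, 0, -0.006, 0, 0, 0, 0.04], [0, 0, -0.006, 0, 0, 0, 0.04], [0, 0, -0.03, 0, 0, 0, 0.04], [0, 0, -0.05, 0, 0, 0, 0.04], [-0.05, 0, -0.05, 0, 0, 0, 0.04], [-0.05, 0, 0, 0, 0, 0, 0.04], [-0.05, 0, 0, 0, 0, 0, 0.04], [-0.05, 0, 0, 0, 0, 0, 0.04], [-0.03, 0, 0, 0, 0, 0, 0.04], [0, 0, 0, 0, 0, 0, 0.04], [0, 0, 0, 0, 0, 0, 0.04]],
  ],
)

```text
time_s: 19.65
tool_pos: [0.5339, -0.1488, 0.2192]
tool_rot: [-180.0, -0.0, 101.9]
force: [0.6, 0.2, 0.5]
grip_width: 0.04
grasp_force: 0.0
```

```bash
python3 look.py .493 .055
python3 - <<'E'
import cv2
a=cv2.imread("pics/top_l.png")[120:280,170:450]
cv2.imwrite("pics/tope.png",cv2.resize(a,None,fx=2.8,fy=2.8,interpolation=3))
E
```

```text
top [0.4918 0.0542 0.1768] 10.1 fit 0.056 station 0.0042 -0.0007
side [0.4963 0.0545 0.217 ] 12.4 fit 0.058 station 0.0088 -0.0012
19.85 [ 0.5343177  -0.14650301  0.21921676] [ 0.05887462  0.30690547 -0.67409341]
```

View pics/tope.png

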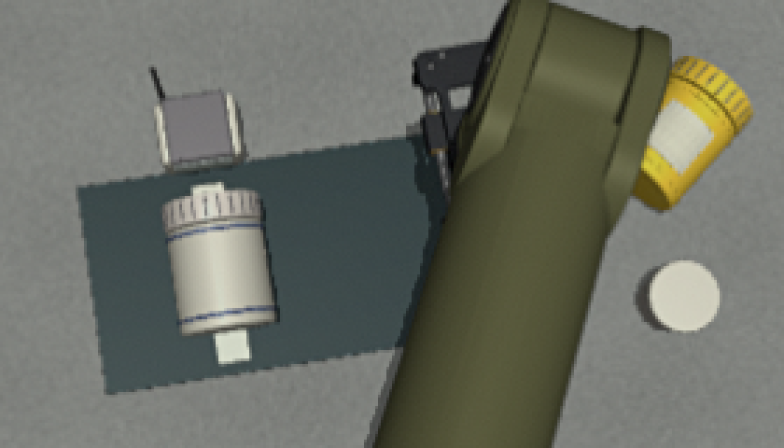

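The jar, at crop px (220,260), lies over the strip. Both cameras put it within about 1 mm across and 9 mm along, and within 2.5° of the strip's direction. Hand is clear, cup unmoved.

```bash
python3 -c "
from cell import *
print(sign_off())"
```

```text
the job is handed in; nothing more can be done
None
```

The jar is rolled onto the strip, about 1 mm off centre across it, 4–9 mm along it and within about 2.5° of its direction, the hand is clear, and the job was handed in at about 20 s (no verdict was returned).

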